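# Load the paste brush, dab the label, close the pot

### The job

Take the cranked paste brush from its wooden rest, dip its bristles into the small round pot, then dab them on the square paper label of the notebook. Then lay the brush back across both notches of its rest and put the round lid on the round pot. Do not dip into the square pot, press hard, or disturb the other things on the desk.

Things in the scene. Friction and masses are not known exactly. Their poses are not given: they have to be found in the camera images.
- rest: Fixed wooden brush rest: base 110 x 70 x 10 mm, two uprights 10 mm thick at 45 mm either side of its middle along its x axis, each with a notch (floor 69 mm above the table, 20 mm wide there, sides flaring outwards up to 89 mm; 54 mm wide over the ears). 80 mm free between uprights. Origin: centre of the underside; z up; the handle lies along x.
- brush: Loose cranked paste brush, 62 g: wooden handle 12 x 12 mm in section along its x axis from x = -115 to +60 mm; a steel neck goes on to x = 80 mm and turns straight down (-z) to ferrule and bristles (16 and 14 mm across), ending 65 mm below the handle's centre line. Origin: on that line, midway between the uprights when on the rest, near the centre of mass; z up, bristles down.
- brush_tip (a point): Centre of the lower end of the brush's bristles, at (80, 0, -65) mm in the brush's frame. The bristles are sprung: they give way up to 12 mm upwards into the ferrule, at about 0.5 N to start and 0.12 N per mm.
- pot: Loose round blue ceramic pot, open on top, no handle: 68 mm over all, 50 mm tall, mouth 48 mm inside at the rim, wall 6 mm, inner floor 6 mm above its underside, 0.45 kg. Origin: centre of the underside; z up.
- lid: Loose round blue ceramic lid, 62 mm across, lying right side up: below, a plug 40 mm across and 6 mm deep (goes into the pot's mouth); a flange 5 mm thick (z = 6 to 11 mm); a round knob 18 mm across up to z = 37 mm. Origin: centre of the plug's underside; z up. Seated, its origin is 44 mm above the pot's origin.
- notebook: Fixed kraft notebook lying flat, 150 (x) x 110 (y) mm, 10 mm thick, cloth spine at its -x edge. Origin: centre of the underside.
- label (a point): Centre of the 46 mm square paper label on the notebook's cover, at the cover's surface, 10 mm above the table (edges parallel to the notebook's).
- square_pot: Bystander: open square blue ceramic pot, 70 x 70 x 58 mm, wall 6 mm; not to be dipped into. Origin: centre of the underside.
- square_lid: Bystander: square blue ceramic lid, flange 70 x 70 mm up to 11 mm high, with a square knob 18 mm wide up to 35 mm high. Origin: centre of the underside.
- bottle: Bystander: upright bottle, 50 mm across, 130 mm tall. Origin: centre of the underside.
- pencil_cup: Bystander: metal cup with pencils, 62 mm across, pencils up to about 175 mm high leaning out to about 35 mm from its axis. Origin: centre of the underside.
- tape_roll: Bystander: brass-coloured tape roll lying flat, 60 mm across, 19 mm tall. Origin: centre of the underside.
- stapler: Bystander: stapler, 110 x 34 mm, about 50 mm tall. Origin: centre of the underside.
- eraser: Bystander: eraser, 22 x 46 x 14 mm. Origin: centre of the underside.

How it is judged:
By the outcome, as a careful person would: the job done as asked, in the order asked, and still so for the second after the job is handed in, with the robot touching nothing.
It also fails if it takes over 69 s, if anything falls off the work surface, if the arm or the gripper's body presses on something with over 40 N, if the wrist force passes 120 N, or if a joint passes its speed limit or range.

### The arm

A 7-joint arm with a two-finger parallel gripper is mounted at the origin on the work surface. World frame = base frame: x ahead of the robot, y to its left, z up, the work surface at z = 0. Lengths are in m, angles in rad, forces in N, time in s.
With the tool pointing down it reaches from about 0.4 to 0.875 m from the base axis. Payload 19.3 kg.
Tool frame: the origin (TCP) lies between the finger pads; the fingertips stand 17 mm ahead of it and the grasp point (between the pads) lies 2 mm behind it; z points along the fingers, y is the line along which they close (so a half turn about z gives the same grasp; the last joint's range is limited). The gripper opens to 85 mm and grips with 20 to 120 N. Pads are 22 mm wide; open, the fingers measure 114 mm over their backs; the gripper's body (76 mm by 85 mm) begins 54 mm behind the grasp point. The pads swing forward as they close: fully open they stand 13 mm farther back than shut.
Start: joints at [1.164, 0.521, -0.036, 1.599, 0.021, 1.021, -0.113], TCP at [0.207, -0.59, 0.248] pointing down, gripper open.
Joint ranges: [-2.91, 2.91], [-0.3, 2.13], [-1.5, 1.42], [0.17, 2.43], [-1.26, 4.41], [0.16, 1.93], [-2.52, 2.52]. Speed limits (rad/s): [1.89, 1.89, 2.39, 2.39, 3.01, 3.01, 3.01].

### API

Orientations are given as [roll, pitch, yaw] about the fixed x, y, z axes, in that order (R = Rz(yaw) Ry(pitch) Rx(roll)).
In Python, from workcell import bot gives the robot as it stands.
- The arm moves only by the shell command python3 -m inch 'ROWS' [FORCE]. ROWS is JSON, a list of rows, each a list of 7 numbers: the shift along the tool's x, y, z in units of 200 mm (1.0 is 200 mm), then the turn, a rotation vector about the tool's x, y, z in units of 90 degrees (1.0 is 90 degrees), then the opening, from 0 (shut) to 1 (fully open). In form: [[x, y, z, rx, ry, rz, grip], ...]. A call has 1 to 20 rows; each row is the pose to reach, as a shift and turn from the pose commanded when the call began, along the tool's axes at that moment; what a row does not reach only later rows make up. A row lasts 1/8 s, in which the tool goes at most 62.5 mm and 10.7 degrees, less where a joint would pass 70% of its speed; a pose out of reach is approached as far as the arm can. A call with a number of a shift or a turn outside -1 to 1 is refused whole. A call with a gripper value outside its range is refused whole. The fingers move at their own pace and stop on an object; FORCE is the grip in N (left out, the last holds). Time passes only in rows, so rows that repeat a pose let the fingers close. It gives the time, the measured TCP pose, the force, the opening and the grip force at its end, in the units of the state.
- bot.observe(): the state, without advancing time (a new reading comes with each control period).
- bot.grab_frame(name): name is "scene" or "top" or "wrist"; returns a dict with "img" (384x512x3 uint8, red, green, blue), "z_map" (384x512 float32, m along the optical axis (not along the pixel's ray), 0 where there is no reading), "vfov" (degrees; the focal length in pixels is half the picture's height over the tangent of half this angle, whatever the lens; pixels are square), "cx", "cy" (the principal point, pixels), "rvec" (rotation vector, rad) and "tvec" (3), from world to camera coordinates, as OpenCV has them. Camera axes: x right, y down, z forward; pixel columns grow to the right and rows downward; lengths in m; the calibration is good to about 2 mm. A picture is of the moment at which its call begins.
- bot.job_done(): hands the job in; it is judged then, once.
The state is a dict: "clock": time; "qpos": joint angles; "qd": joint speeds; "joint_efforts": joint torques, N m; "position": TCP position; "tool_rot": TCP orientation; "force": force on the tool from outside, world axes, zero at the start; "moment": the same for the moment, N m; "grip_width": finger opening in m; "finger_force": force on a finger pad.
Only numpy, scipy, OpenCV 4.12 (cv2) and the standard library are available. Lean on these libraries where they do the work, as an engineer would, in place of code of your own. Each camera call takes 0.05 s, during which the arm holds its last target. There are 200 camera calls.

## Working session

There is one attempt and no reset: what is moved stays moved. The work goes in short steps, Python scripts to look and compute and a shell command to move; the robot and the scene stay as the last step left them, time stands still between calls to the robot, and variables do not carry over. Pictures are saved under pics/ and viewed, at most 12 in all, crops included, and the job is handed in when it is done.

```bash
mkdir -p pics; ls; cat > h.py <<'E'
import numpy as np, cv2
from scipy.spatial.transform import Rotation as R
from workcell import bot
def cam(f):
    h=f["img"].shape[0]; F=h/2/np.tan(np.radians(f["vfov"])/2)
    return F,R.from_rotvec(np.ravel(f["rvec"])).as_matrix(),np.ravel(f["tvec"])
def cloud(f):
    F,Rm,t=cam(f); z=f["z_map"]; v,u=np.mgrid[:z.shape[0],:z.shape[1]]
    P=np.stack([(u-f["cx"])/F*z,(v-f["cy"])/F*z,z],-1)
    W=(P-t)@Rm; W[z==0]=np.nan
    return W
def grab(n,name=None):
    f=bot.grab_frame(n)
    if name: np.savez(f"pics/{name}.npz",**f)
    return f
def load(name): 
    d=np.load(f"pics/{name}.npz"); return {k:d[k] for k in d.files}
E
python3 - <<'E'
from h import *
a=grab("scene","s0");b=grab("top","t0")
for f in (a,b):print(f["vfov"],f["cx"],f["cy"],-cam(f)[1].T@cam(f)[2])
im=np.vstack([b["img"]])
cv2.imwrite("pics/t0.png",cv2.resize(im[...,::-1],(800,600)))
cv2.imwrite("pics/s0.png",cv2.resize(a["img"][...,::-1],(800,600)))
print(bot.observe())
E
```

```text
pics
55.22170555831213 258.7737615822009 196.37879858420578 [ 1.25486663 -0.18894353  0.68082738]
57.31536927748722 253.4313835158372 190.73840892128587 [0.42351079 0.01486409 0.86448627]
{'clock': 0.1, 'qpos': array([ 1.16377589,  0.52195734, -0.03632747,  1.59991087,  0.02123523,
        1.02110148, -0.11276305]), 'qd': array([ 0.00027775, -0.0030689 , -0.00081878, -0.00240477,  0.00021478,
        0.00137947, -0.00121157]), 'joint_efforts': array([ 6.34740092e-03, -9.28468466e+01,  1.98558256e+00, -3.70527399e+01,
        1.83320447e-02,  5.45219489e-03, -5.30742204e-05]), 'position': array([ 0.20642914, -0.58964435,  0.24779583]), 'tool_rot': array([-3.14060629e+00,  9.80973865e-05,  3.36864178e-01]), 'force': array([ 0.46941688, -0.35273277,  0.40138043]), 'moment': array([-0.07089919,  0.02962911, -0.01029341]), 'finger_force': 0.0, 'grip_width': 0.08552743183897236}
```

View pics/t0.png

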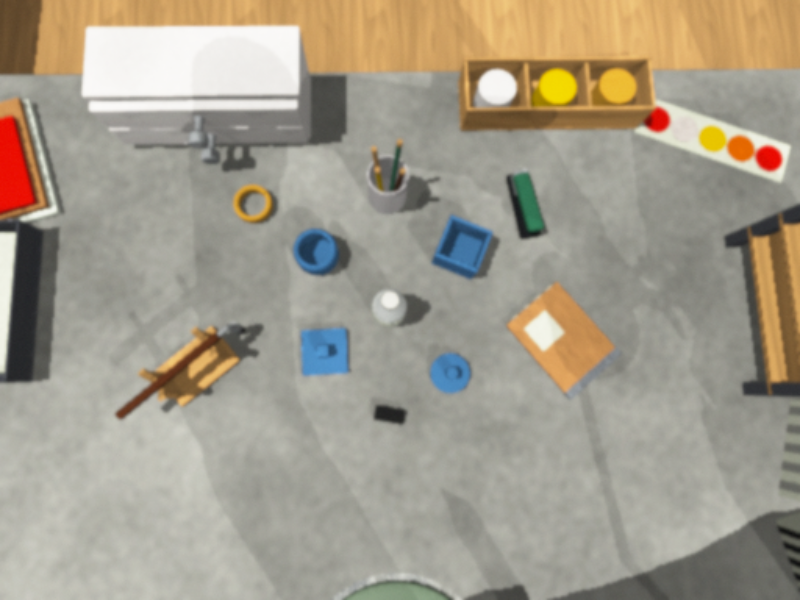

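View pics/s0.png

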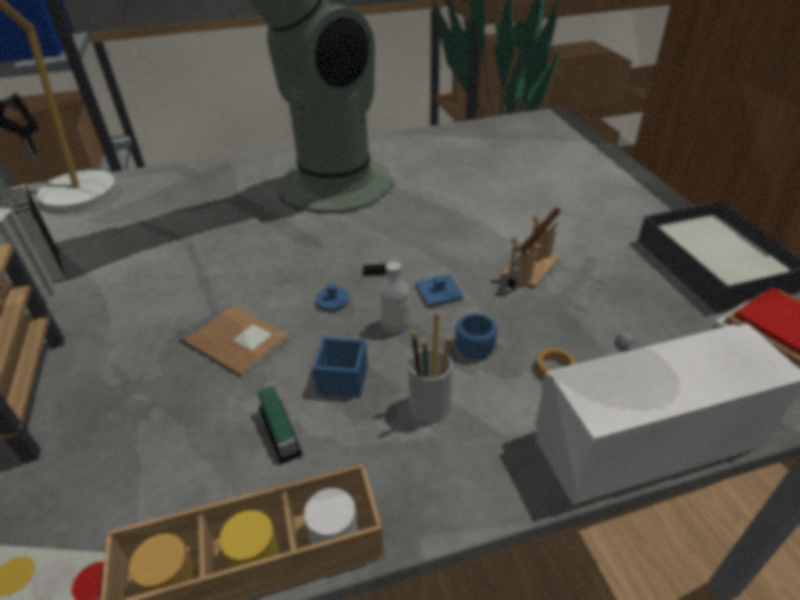

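The top view shows, at 800x600, the brush from (120,413) to its crank at (235,330), the round pot at (317,251), the round lid at (450,373) and the label at (545,330). The square pot is at (463,246), the bottle at (390,308), the square lid at (325,352) and the eraser at (390,414). The scene view confirms this layout, with the bristles hanging at (513,270).

```bash
cat > m.py <<'E'
from h import *
for n in ("t0","s0"):
    f=load(n);W=cloud(f);hsv=cv2.cvtColor(f["img"],cv2.COLOR_RGB2HSV).astype(int);H,S,V=hsv[...,0],hsv[...,1],hsv[...,2]
    x,y,z=W[...,0],W[...,1],W[...,2]
    print(n,"table z",np.nanmedian(z[(x>.3)&(x<.6)&(y>-.2)&(y<.3)]))
    blue=(H>95)&(H<125)&(S>110)
    for nm,c in dict(pot=(.56,.13),lid=(.38,-.03),sqpot=(.56,-.06),sqlid=(.41,.11)).items():
        k=blue&(np.hypot(x-c[0],y-c[1])<.075)&(z>.003)
        P=W[k]; zt=np.percentile(P[:,2],97)
        print(nm,k.sum(),"top",zt.round(4),"mid",((P.min(0)+P.max(0))/2).round(4),"ext",np.ptp(P,axis=0).round(3))
        for lo,hi in ((.02,.2),(.045,.2),(.007,.013)):
            Q=P[(P[:,2]>lo)&(P[:,2]<hi)]
            if len(Q)>8:
                (c2,s2,a2)=cv2.minAreaRect(Q[:,:2].astype(np.float32)*1000)
                cc=cv2.minEnclosingCircle(Q[:,:2].astype(np.float32)*1000)
                print("   ",lo,len(Q),np.round(c2,1),np.round(s2,1),round(a2,1),"circ",np.round(cc[0],1),round(cc[1],1),"med",np.median(Q,axis=0).round(4))
    # brush handle
    k=(x>.25)&(x<.55)&(y>.18)&(y<.5)&(z>.055)&(z<.13)&((H<12)|(H>170))&(S>110)&(V<140)
    P=W[k];c=P.mean(0);u,s,vt=np.linalg.svd(P-c);d=vt[0]*np.sign(vt[0][0]);t=(P-c)@d
    print("handle",len(P),c.round(4),"dir",d.round(3),"yaw",np.degrees(np.arctan2(d[1],d[0])).round(1),"ends",(c+d*t.min()).round(4),(c+d*t.max()).round(4),"topz",np.percentile(P[:,2],90).round(4))
    # label
    k=(S<60)&(V>110)&(x>.38)&(x<.52)&(y>-.23)&(y<-.1)&(abs(z-.01)<.008)
    P=W[k]; print("label",len(P),cv2.minAreaRect(P[:,:2].astype(np.float32)*1000),np.median(P,axis=0).round(4))
    k=(H>8)&(H<20)&(S>90)&(x>.3)&(x<.55)&(y>-.3)&(y<-.08)&(abs(z-.01)<.008)
    P=W[k]; print("book",len(P),cv2.minAreaRect(P[:,:2].astype(np.float32)*1000),np.median(P,axis=0).round(4))
    if n=="t0":
        for nm,(u,v) in dict(bottle=(390,300),cup=(388,180),tape=(253,204),stap=(526,203),eraser=(390,414),brushlow=(120,413),crank=(235,330),earR=(232,362),earL=(150,375)).items():
            print(nm,W[int(v*.64),int(u*.64)].round(3))
E
python3 m.py
```

```text
t0 table z -0.0002209868891479645
pot 442 top 0.0506 mid [0.5602 0.1099 0.0275] ext [0.148 0.062 0.049]
    0.02 172 [611.  113.8] [63.2 30.8] 72.8 circ [621.7 110.4] 31.6 med [0.6039 0.108  0.0469]
    0.045 106 [612.  114.3] [61.4 28.4] 73.5 circ [622.  111.3] 30.7 med [0.606  0.1135 0.0487]
    0.007 175 [559.8 107.7] [146.9  55.8] 1.1 circ [559.4 127.1] 73.9 med [0.5005 0.1147 0.0102]
lid 122 top 0.0137 mid [ 0.4271 -0.0815  0.011 ] ext [0.037 0.033 0.008]
    0.007 115 [424.2 -78.7] [48.9 17.3] 43.8 circ [427.1 -81.7] 24.5 med [ 0.4237 -0.0791  0.0103]
sqpot 203 top 0.0588 mid [ 0.6091 -0.1011  0.0318] ext [0.044 0.057 0.057]
    0.02 164 [ 602.9 -100. ] [65.3 20.2] 50.2 circ [ 608.2 -104.4] 32.6 med [ 0.6024 -0.0985  0.0532]
    0.045 105 [ 603.  -100.1] [65.3 20.1] 50.2 circ [ 608.2 -104.4] 32.6 med [ 0.6045 -0.0964  0.0565]
    0.007 9 [ 608.9 -105. ] [53.5 20.1] 65.2 circ [ 609.  -104.9] 28.4 med [ 0.5973 -0.1082  0.0104]
sqlid 477 top 0.0352 mid [0.4622 0.0995 0.0221] ext [0.043 0.07  0.032]
    0.02 59 [473.9  99.4] [16.6 16. ] 89.9 circ [474.5  99.7] 10.9 med [0.4745 0.10
[... 1574 characters left out ...]
med [ 0.6057 -0.1065  0.0093]
sqlid 146 top 0.0351 mid [0.4658 0.0962 0.0221] ext [0.038 0.063 0.029]
    0.02 28 [477.9  95.3] [22.1 10.6] 57.1 circ [476.   96.5] 11.5 med [0.4804 0.096  0.0296]
    0.007 102 [465.9  96.3] [36.7 62.9] 1.1 circ [465.3  97.5] 34.0 med [0.4657 0.0919 0.0104]
handle 55 [0.454  0.3001 0.0797] dir [ 0.636 -0.771 -0.004] yaw -50.5 ends [0.3999 0.3656 0.08  ] [0.4954 0.2499 0.0794] topz 0.0816
label 25 ((466.2694091796875, -217.34678649902344), (12.092113494873047, 93.15000915527344), 78.95034790039062) [ 0.5005 -0.225   0.0102]
book 696 ((491.09771728515625, -274.19720458984375), (135.3705596923828, 107.76973724365234), 38.92253875732422) [ 0.4938 -0.2716  0.01  ]
```

```bash
cat > m2.py <<'E'
from h import *
from scipy.optimize import least_squares
def circ(P,r):
    return least_squares(lambda c:np.hypot(P[:,0]-c[0],P[:,1]-c[1])-r,P[:,:2].mean(0),loss="soft_l1",f_scale=.002)
for n in ("t0","s0"):
    f=load(n);W=cloud(f);hsv=cv2.cvtColor(f["img"],cv2.COLOR_RGB2HSV).astype(int);H,S,V=hsv[...,0],hsv[...,1],hsv[...,2]
    x,y,z=W[...,0],W[...,1],W[...,2];print(n)
    def near(c,r):return np.hypot(x-c[0],y-c[1])<r
    blue=(H>95)&(H<125)&(S>100)
    P=W[near((.625,.112),.05)&(z>.045)&(z<.056)];c=circ(P,.029);print("pot rim",len(P),c.x.round(4),np.abs(c.fun).mean().round(4),"box",P.min(0).round(4),P.max(0).round(4),np.median(P[:,2]).round(4))
    P=W[near((.445,-.08),.05)&(z>.006)&(z<.045)];print("lid",len(P),"box mid",((P.min(0)+P.max(0))/2)[:2].round(4),np.ptp(P,axis=0).round(4))
    K=P[P[:,2]>.03]
    if len(K):print(" knob",len(K),((K.min(0)+K.max(0))/2).round(4),np.ptp(K,axis=0).round(3),K[:,2].max().round(4))
    k=(S<70)&(abs(z-.01)<.006)&(V>np.percentile(V[near((.49,-.24),.03)],50)*.9)&near((.5,-.235),.06)
    P=W[k];print("label",len(P),[np.round(q,1) for q in cv2.minAreaRect(P[:,:2].astype(np.float32)*1000)],np.median(P,axis=0).round(4))
    # brush tip / ferrule: non-wood points beyond handle
    P=W[near((.511,.225),.035)&(z>.012)&(z<.1)]
    for lo,hi in((.012,.03),(.03,.05),(.05,.07),(.07,.1)):
        Q=P[(P[:,2]>lo)&(P[:,2]<hi)]
        if len(Q):print(" crank",lo,len(Q),np.median(Q,axis=0).round(4),np.ptp(Q,axis=0).round(3))
    P=W[near((.461,.287),.07)&(z>.07)&(z<.095)&(S>30)&((H>12)&(H<25))]
    print("uprights",len(P),P[:,:].mean(0).round(4))
im=load("t0")["img"];cv2.imwrite("pics/c1.png",cv2.resize(np.hstack([im[195:275,65:175],im[175:255,295:405]])[...,::-1],None,fx=3.6,fy=3.6,interpolation=cv2.INTER_CUBIC))
E
python3 m2.py
```

```text
t0
pot rim 223 [0.6285 0.1095] 0.0018 box [0.5966 0.0769 0.045 ] [0.6605 0.1412 0.0529] 0.0485
lid 509 box mid [ 0.4377 -0.0934] [0.0581 0.0612 0.0328]
 knob 45 [ 0.437  -0.0934  0.0355] [0.014 0.015 0.007] 0.0388
label 356 [array([ 499.2, -244.8]), array([47.1, 46.9]), np.float64(38.9)] [ 0.4992 -0.2447  0.0098]
 crank 0.012 10 [0.5069 0.224  0.0208] [0.02  0.032 0.014]
 crank 0.03 15 [0.5091 0.2227 0.0417] [0.015 0.008 0.016]
 crank 0.05 28 [0.5098 0.2261 0.0545] [0.014 0.011 0.018]
 crank 0.07 73 [0.4997 0.2424 0.0783] [0.027 0.03  0.012]
uprights 267 [0.4614 0.2939 0.0804]
s0
pot rim 170 [0.6304 0.106 ] 0.0018 box [0.5987 0.0741 0.0451] [0.6631 0.1388 0.0538] 0.0483
lid 263 box mid [ 0.4384 -0.097 ] [0.0606 0.0601 0.0327]
 knob 30 [ 0.4378 -0.0967  0.035 ] [0.019 0.016 0.008] 0.0389
label 212 [array([ 497.2, -245.8]), array([51.2, 48.3]), np.float64(39.0)] [ 0.4994 -0.2458  0.0107]
 crank 0.012 31 [0.515  0.2246 0.0214] [0.031 0.038 0.018]
 crank 0.03 41 [0.5157 0.2243 0.0403] [0.034 0.042 0.019]
 crank 0.05 32 [0.5129 0.2252 0.0571] [0.034 0.037 0.018]
 crank 0.07 42 [0.5014 0.2404 0.0784] [0.03  0.032 0.011]
uprights 136 [0.461  0.2867 0.0794]
```

View pics/c1.png

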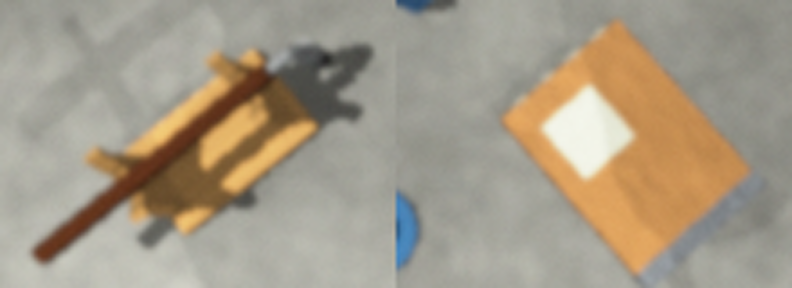

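The crop shows the handle lying across both notches from (40,253) to (265,75), with the crank and ferrule near (300,55). The label is a clean square centred at about (588,132). The heights agree with the text: handle top 81 mm, pot rim about 50 mm, knob top 37 mm, label 10 mm.

```bash
cat > go.py <<'E'
import sys
from h import *
# usage: go.py x,y,z,yawdeg ...   prints row per waypoint, each as if a new call started at the previous one
s=bot.observe();p=s["position"];q=R.from_euler("xyz",s["tool_rot"])
print(round(s["clock"],2),p.round(4),np.degrees(s["tool_rot"]).round(2),"w",round(s["grip_width"],4),"F",s["force"].round(1),"fingers",round(s["finger_force"],1))
for a in sys.argv[1:]:
    *t,yw=map(float,a.split(","));t=np.array(t);qt=R.from_euler("xyz",[180,0,yw],degrees=True)
    print(a,np.r_[q.inv().apply(t-p)/.2,(q.inv()*qt).as_rotvec()/(np.pi/2)].round(3).tolist());p,q=t,qt
E
python3 go.py .35,-.4,.25,50 .44,-.22,.25,80 .48,-.04,.25,110 .48,.14,.25,129 .461,.287,.25,129 .461,.287,.15,129
```

```text
0.1 [ 0.2064 -0.5896  0.2478] [-1.7994e+02  1.0000e-02  1.9300e+01] w 0.0855 F [ 0.5 -0.4  0.4] fingers 0.0
.35,-.4,.25,50 [0.991, -0.658, -0.01, -0.001, -0.0, -0.341]
.44,-.22,.25,80 [0.979, -0.234, -0.0, 0.0, 0.0, -0.333]
.48,-.04,.25,110 [0.921, 0.041, 0.0, 0.0, 0.0, -0.333]
.48,.14,.25,129 [0.846, 0.308, 0.0, 0.0, 0.0, -0.211]
.461,.287,.25,129 [0.631, 0.389, 0.0, 0.0, 0.0, 0.0]
.461,.287,.15,129 [0.0, -0.0, 0.5, 0.0, 0.0, 0.0]
```

```bash
python3 -m inch '[[0.99,-0.66,-0.01,0,0,-0.34,1],[0.99,-0.66,-0.01,0,0,-0.34,1],[0.99,-0.66,-0.01,0,0,-0.34,1],[0.99,-0.66,-0.01,0,0,-0.34,1],[0.99,-0.66,-0.01,0,0,-0.34,1]]'
python3 -m inch '[[0.98,-0.23,0,0,0,-0.33,1],[0.98,-0.23,0,0,0,-0.33,1],[0.98,-0.23,0,0,0,-0.33,1],[0.98,-0.23,0,0,0,-0.33,1],[0.98,-0.23,0,0,0,-0.33,1]]'
python3 go.py .48,-.04,.25,110 .48,.14,.25,129 .461,.287,.25,129
```

```text
clock: 0.72
position: [0.3522, -0.3968, 0.2504]
tool_rot: [-3.142, -0.001, 0.876]
force: [-0.2, -0.6, 0.3]
grip_width: 0.0856
finger_force: 0.0
clock: 1.35
position: [0.4409, -0.2205, 0.2502]
tool_rot: [-3.141, 0.0, 1.389]
force: [0.2, -0.2, -0.6]
grip_width: 0.0858
finger_force: 0.0
1.35 [ 0.4409 -0.2205  0.2502] [-1.7998e+02  1.0000e-02  7.9590e+01] w 0.0858 F [ 0.2 -0.2 -0.6] fingers 0.0
.48,-.04,.25,110 [0.923, 0.029, 0.001, -0.0, 0.0, -0.338]
.48,.14,.25,129 [0.846, 0.308, 0.0, 0.0, 0.0, -0.211]
.461,.287,.25,129 [0.631, 0.389, 0.0, 0.0, 0.0, 0.0]
```

```bash
python3 -m inch '[[0.92,0.03,0,0,0,-0.34,1],[0.92,0.03,0,0,0,-0.34,1],[0.92,0.03,0,0,0,-0.34,1],[0.92,0.03,0,0,0,-0.34,1],[0.92,0.03,0,0,0,-0.34,1]]' >/dev/null
python3 -m inch '[[0.85,0.31,0,0,0,-0.21,1],[0.85,0.31,0,0,0,-0.21,1],[0.85,0.31,0,0,0,-0.21,1],[0.85,0.31,0,0,0,-0.21,1]]' >/dev/null
python3 -m inch '[[0.63,0.39,0,0,0,0,1],[0.63,0.39,0,0,0,0,1],[0.63,0.39,0,0,0,0,1],[0.63,0.39,0,0,0,0,1],[0.63,0.39,0,0,0,0,1]]'
python3 - <<'E'
from h import *
f=grab("wrist","w1");cv2.imwrite("pics/w1.png",f["img"][...,::-1])
W=cloud(f);hsv=cv2.cvtColor(f["img"],cv2.COLOR_RGB2HSV).astype(int);H,S,V=hsv[...,0],hsv[...,1],hsv[...,2]
x,y,z=W[...,0],W[...,1],W[...,2]
k=(np.hypot(x-.461,y-.287)<.2)&(z>.07)&(z<.09)&((H<10)|(H>170))&(S>100)
P=W[k];c=P.mean(0);vt=np.linalg.svd(P-c,full_matrices=False)[2];d=vt[0]*np.sign(vt[0][0]);t=(P-c)@d
e=(P-c)@np.array([-d[1],d[0],0])
print(len(P),c.round(4),d.round(3),np.degrees(np.arctan2(d[1],d[0])).round(2),(c+d*t.min()).round(4),(c+d*t.max()).round(4),np.percentile(e,[2,98]).round(4))
E
python3 go.py .461,.287,.15,129
```

```text
clock: 3.1
position: [0.4617, 0.285, 0.25]
tool_rot: [-3.141, 0.001, 2.25]
force: [-0.2, 0.2, -0.8]
grip_width: 0.0851
finger_force: 0.0
1498 [0.4393 0.316  0.0817] [ 0.632 -0.775 -0.001] -50.78 [0.3887 0.378  0.0818] [0.4978 0.2444 0.0817] [-0.0053  0.0051]
3.15 [0.4616 0.2851 0.2501] [-1.7996e+02  5.0000e-02  1.2890e+02] w 0.0855 F [0.3 0.7 0.2] fingers 0.0
.461,.287,.15,129 [0.01, 0.004, 0.501, -0.0, 0.001, -0.001]
```

View pics/w1.png

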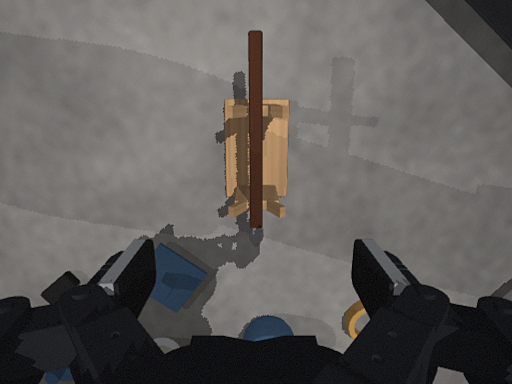

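The wrist view shows the handle straight down the picture from (255,30) to (255,228) over the rest, parallel to the tool's x axis. It agrees with the top view: origin about (0.461, 0.289), yaw −50.8°. Now I descend and grasp.

```bash
python3 go.py .4606,.2895,.073,129.2
python3 -m inch '[[0.02,-0.01,0.3,0,0,0,1],[0.02,-0.01,0.5,0,0,0,1],[0.02,-0.01,0.7,0,0,0,1],[0.02,-0.01,0.82,0,0,0,1],[0.02,-0.01,0.885,0,0,0,1],[0.02,-0.01,0.885,0,0,0,1],[0.02,-0.01,0.885,0,0,0,1]]'
python3 go.py .4606,.2895,.073,129.2
```

```text
3.15 [0.4616 0.2851 0.2501] [-1.7996e+02  5.0000e-02  1.2890e+02] w 0.0855 F [0.3 0.7 0.2] fingers 0.0
.4606,.2895,.073,129.2 [0.021, 0.01, 0.886, -0.0, 0.001, -0.003]
clock: 4.03
position: [0.4571, 0.2893, 0.0743]
tool_rot: [3.14, 0.0, 2.253]
force: [0.1, 0.2, -0.7]
grip_width: 0.0856
finger_force: 0.0
4.03 [0.4571 0.2893 0.0743] [1.7993e+02 2.0000e-02 1.2906e+02] w 0.0856 F [ 0.1  0.2 -0.7] fingers 0.0
.4606,.2895,.073,129.2 [-0.01, 0.014, 0.006, 0.001, 0.0, -0.002]
```

```bash
python3 -m inch '[[-0.01,0.014,0.006,0,0,0,1],[-0.01,0.014,0.006,0,0,0,0.5],[-0.01,0.014,0.006,0,0,0,0],[-0.01,0.014,0.006,0,0,0,0],[-0.01,0.014,0.006,0,0,0,0],[-0.01,0.014,0.006,0,0,0,0],[-0.01,0.014,0.006,0,0,0,0],[-0.01,0.014,0.006,0,0,0,0]]' 50
python3 go.py .4606,.2895,.073,129.2
```

```text
clock: 5.03
position: [0.4599, 0.2896, 0.0722]
tool_rot: [3.142, 0.0, 2.253]
force: [-1.7, -1.0, 4.6]
grip_width: 0.0111
finger_force: 48.9
5.03 [0.4599 0.2896 0.0722] [180.    0.  129.1] w 0.0111 F [-1.7 -1.   4.6] fingers 48.9
.4606,.2895,.073,129.2 [-0.003, 0.002, -0.004, 0.0, 0.0, -0.001]
```

```bash
python3 -m inch '[[0,0,-0.1,0,0,0,0],[0,0,-0.3,0,0,0,0],[0,0,-0.5,0,0,0,0],[0,0,-0.7,0,0,0,0],[0,0,-0.7,0,0,0,0]]'
python3 - <<'E'
from h import *
a=grab("scene","s1");b=grab("top","t1");s=bot.observe();p=s["position"];print(p)
q=R.from_euler("xyz",s["tool_rot"])
cv2.imwrite("pics/s1.png",cv2.resize(a["img"][90:240,260:420][...,::-1],(800,750))[:600])
# brush points in tool frame
for f in(a,b):
    W=cloud(f);T=q.inv().apply((W-p).reshape(-1,3)).reshape(W.shape)*1000
    # handle tail part: x>15 in tool
    for lo,hi,nm in((30,120,"tail"),(-60,-20,"front"),(-92,-66,"crank")):
        k=(T[...,0]>lo)&(T[...,0]<hi)&(abs(T[...,1])<16)&(T[...,2]>-12)&(T[...,2]<85)
        Q=T[k]
        if len(Q)>4: print(nm,len(Q),"min",Q.min(0).round(1),"max",Q.max(0).round(1),"med",np.median(Q,axis=0).round(1))
E
python3 go.py
```

```text
clock: 5.65
position: [0.4608, 0.2903, 0.2157]
tool_rot: [3.137, 0.001, 2.253]
force: [-0.3, -0.3, -0.8]
grip_width: 0.0112
finger_force: 48.9
[0.45995618 0.28935413 0.21271846]
tail 21 min [ 68.7  -3.3 -11.8] max [111.8   6.8  -9.6] med [ 90.4   1.7 -11.1]
front 44 min [-59.3  -5.4 -11.9] max [-20.4   7.4   0.2] med [-40.3   5.1  -9.2]
crank 129 min [-91.5  -6.4 -10.5] max [-66.1   8.3  59.8] med [-85.5   2.4  22.8]
front 176 min [-59.7  -5.3 -11.8] max [-20.    7.5   0.2] med [-39.8  -0.2  -8.9]
crank 128 min [-87.2  -6.2  -9.3] max [-66.    8.7  59.7] med [-79.8  -1.8  16.9]
5.75 [0.46   0.2894 0.2127] [1.7996e+02 2.0000e-02 1.2908e+02] w 0.0113 F [ 0. -0. -1.] fingers 48.9
```

View pics/s1.png

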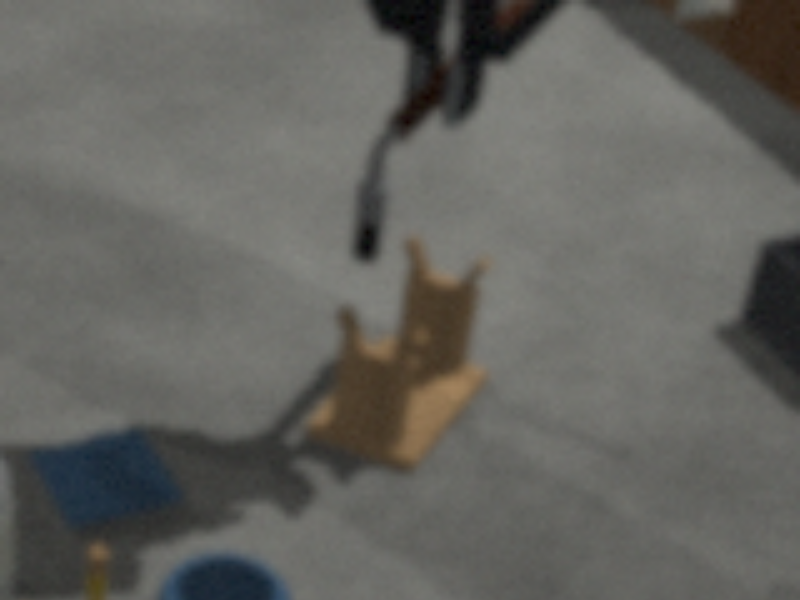

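The brush is held level with the bristles at (367,240) hanging straight down, and the rest is empty. Next, over the pot.

```bash
python3 go.py .578,.1705,.2,129.1 .578,.1705,.0735,129.1
python3 -m inch '[[-0.83,0.08,0.06,0,0,0,0],[-0.83,0.08,0.06,0,0,0,0],[-0.83,0.08,0.06,0,0,0,0],[-0.83,0.08,0.06,0,0,0,0],[-0.83,0.08,0.06,0,0,0,0],[-0.83,0.08,0.06,0,0,0,0]]'
python3 - <<'E'
from h import *
b=grab("top","t2")
cv2.imwrite("pics/t2.png",cv2.resize(b["img"][110:230,130:290][...,::-1],(640,480)))
E
python3 go.py .578,.1705,.0735,129.1
```

```text
5.75 [0.46   0.2894 0.2127] [1.7996e+02 2.0000e-02 1.2908e+02] w 0.0113 F [ 0. -0. -1.] fingers 48.9
.578,.1705,.2,129.1 [-0.833, 0.083, 0.064, 0.0, 0.0, -0.0]
.578,.1705,.0735,129.1 [0.0, -0.0, 0.632, 0.0, 0.0, 0.0]
clock: 6.5
position: [0.5762, 0.1719, 0.2]
tool_rot: [-3.141, -0.0, 2.255]
force: [0.7, -0.4, -0.4]
grip_width: 0.0106
finger_force: 48.9
6.55 [0.5763 0.1718 0.2001] [-1.7999e+02 -1.0000e-02  1.2920e+02] w 0.011 F [-0.8 -0.4 -1.1] fingers 48.9
.578,.1705,.0735,129.1 [-0.011, 0.002, 0.633, -0.0, -0.0, 0.001]
```

View pics/t2.png

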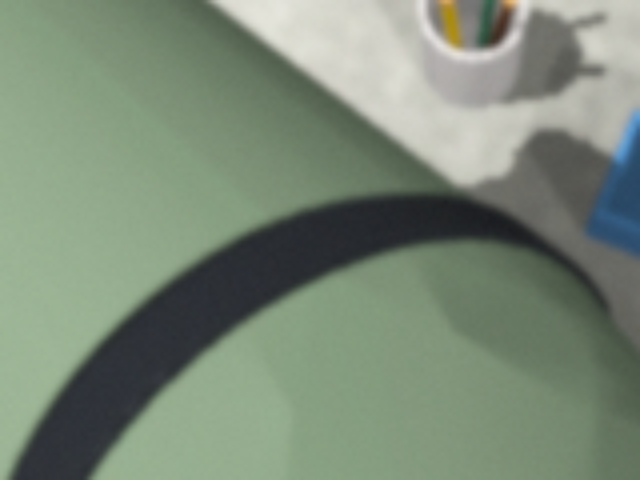

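The arm hides the pot from the top camera. The measured clearance is ±16 mm, so I dip and check the force.

```bash
python3 -m inch '[[-0.01,0,0.2,0,0,0,0],[-0.01,0,0.4,0,0,0,0],[-0.01,0,0.55,0,0,0,0],[-0.01,0,0.63,0,0,0,0],[-0.01,0,0.63,0,0,0,0],[-0.01,0,0.63,0,0,0,0],[-0.01,0,0.63,0,0,0,0]]'
python3 - <<'E'
from h import *
b=grab("scene","s2")
cv2.imwrite("pics/s2.png",cv2.resize(b["img"][150:250,250:370][...,::-1],(720,600)))
E
```

```text
clock: 7.42
position: [0.5788, 0.1694, 0.0752]
tool_rot: [3.14, 0.001, 2.253]
force: [0.7, -0.3, -0.1]
grip_width: 0.0114
finger_force: 48.9
```

View pics/s2.png

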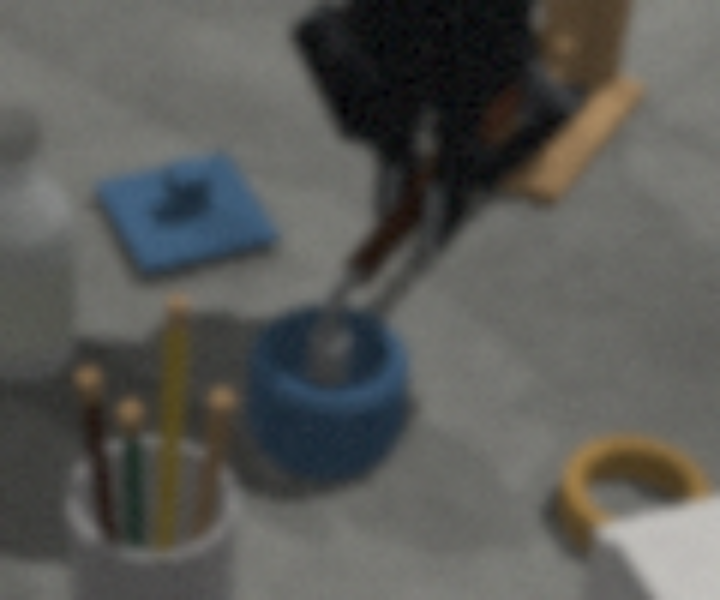

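The neck and ferrule run into the round pot's mouth at (328,345), with no contact force. I go 3 mm deeper, then lift out.

```bash
python3 -m inch '[[0,0,0.02,0,0,0,0],[0,0,0.02,0,0,0,0],[0,0,0.02,0,0,0,0],[0,0,-0.15,0,0,0,0],[0,0,-0.4,0,0,0,0],[0,0,-0.7,0,0,0,0],[0,0,-0.7,0,0,0,0],[0,0,-0.7,0,0,0,0]]'
python3 go.py .53,.05,.215,129.1 .49,-.07,.215,129.1 .448,-.1825,.215,129.1 .448,-.1825,.08,129.1
```

```text
clock: 8.48
position: [0.5781, 0.1689, 0.2138]
tool_rot: [-3.141, 0.0, 2.253]
force: [-0.3, 0.6, -1.3]
grip_width: 0.011
finger_force: 49.0
8.47 [0.5781 0.1689 0.2138] [-1.7998e+02  1.0000e-02  1.2908e+02] w 0.011 F [-0.3  0.6 -1.3] fingers 49.0
.53,.05,.215,129.1 [-0.31, -0.562, -0.006, -0.0, 0.0, -0.0]
.49,-.07,.215,129.1 [-0.339, -0.534, -0.0, 0.0, 0.0, 0.0]
.448,-.1825,.215,129.1 [-0.304, -0.518, -0.0, 0.0, 0.0, 0.0]
.448,-.1825,.08,129.1 [0.0, -0.0, 0.675, 0.0, 0.0, 0.0]
```

```bash
python3 -m inch '[[-0.31,-0.56,0,0,0,0,0],[-0.31,-0.56,0,0,0,0,0],[-0.65,-1,0,0,0,0,0],[-0.65,-1,0,0,0,0,0],[-0.65,-1,0,0,0,0,0],[-0.65,-1,0,0,0,0,0]]'
python3 go.py .448,-.1825,.215,129.1
```

```text
clock: 9.22
position: [0.5047, -0.0574, 0.2133]
tool_rot: [-3.141, -0.001, 2.253]
force: [0.7, 0.1, -0.5]
grip_width: 0.0114
finger_force: 49.1
9.22 [ 0.5047 -0.0574  0.2133] [-1.7997e+02 -8.0000e-02  1.2909e+02] w 0.0114 F [ 0.7  0.1 -0.5] fingers 49.1
.448,-.1825,.215,129.1 [-0.307, -0.615, -0.009, -0.0, -0.001, -0.0]
```

```bash
python3 -m inch '[[-0.31,-0.61,0,0,0,0,0],[-0.31,-0.61,0,0,0,0,0],[-0.31,-0.61,0,0,0,0,0],[-0.31,-0.61,0,0,0,0,0],[-0.31,-0.61,0.3,0,0,0,0],[-0.31,-0.61,0.5,0,0,0,0],[-0.31,-0.61,0.6,0,0,0,0],[-0.31,-0.61,0.6,0,0,0,0]]'
python3 - <<'E'
from h import *
s=bot.observe();p=s["position"];q=R.from_euler("xyz",s["tool_rot"])
print("tip est",p+q.apply([-.0805,0,.0615]))
for n in("scene","top"):
    f=grab(n,"L"+n);W=cloud(f);T=q.inv().apply((W-p).reshape(-1,3)).reshape(W.shape)*1000
    k=(T[...,0]>-95)&(T[...,0]<-66)&(abs(T[...,1])<12)&(T[...,2]>15)&(T[...,2]<66)&(W[...,2]>.014)
    Q=T[k];print(n,len(Q),np.median(Q,axis=0).round(1),Q.max(0).round(1),Q.min(0).round(1))
    if n=="scene":cv2.imwrite("pics/s3.png",cv2.resize(f["img"][150:250,100:220][...,::-1],(720,600)))
E
python3 go.py .448,-.1825,.0685,129.1
```

```text
clock: 10.22
position: [0.4498, -0.1803, 0.093]
tool_rot: [-3.141, -0.003, 2.257]
force: [0.1, 0.3, -0.7]
grip_width: 0.0109
finger_force: 49.1
tip est [ 0.50065373 -0.24243161  0.03129359]
scene 88 [-85.4   3.8  34.5] [-74.4   7.9  62.2] [-90.5  -8.3  15.7]
10.32 [ 0.4504 -0.1814  0.0947] [179.96   0.   129.22] w 0.0113 F [ 0.1 -0.2  0.2] fingers 49.1
.448,-.1825,.0685,129.1 [0.004, -0.013, 0.131, 0.0, 0.0, 0.001]
  return _methods._mean(a, axis=axis, dtype=dtype,
  ret = um.true_divide(
Traceback (most recent call last):
ValueError: zero-size array to reduction operation maximum which has no identity
```

View pics/s3.png

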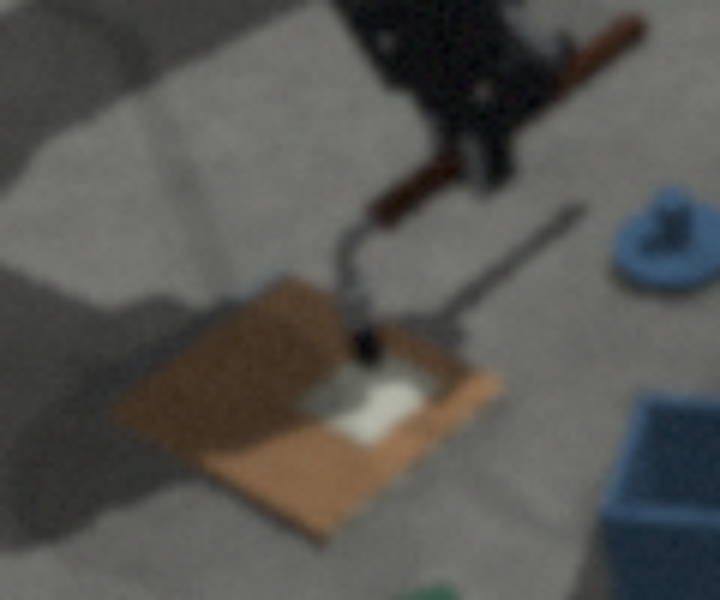

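The bristles at (368,350) hang above the label, which is centred at about (370,400) and a couple of centimetres lower. That is the expected geometry, so I dab.

```bash
python3 -m inch '[[0,-0.01,0.06,0,0,0,0],[0,-0.01,0.1,0,0,0,0],[0,-0.01,0.12,0,0,0,0],[0,-0.01,0.137,0,0,0,0],[0,-0.01,0.137,0,0,0,0],[0,-0.01,0.137,0,0,0,0],[0,-0.01,0.137,0,0,0,0]]'
python3 - <<'E'
from h import *
f=grab("scene","L2");cv2.imwrite("pics/s4.png",cv2.resize(f["img"][170:235,120:200][...,::-1],(640,520)))
E
python3 go.py
```

```text
clock: 11.2
position: [0.4479, -0.1841, 0.0669]
tool_rot: [3.142, 0.0, 2.253]
force: [-0.4, -0.2, 0.8]
grip_width: 0.011
finger_force: 49.3
11.25 [ 0.448  -0.1841  0.0668] [1.7999e+02 1.0000e-02 1.2909e+02] w 0.0112 F [-0.4  0.5  0.7] fingers 49.3
```

View pics/s4.png

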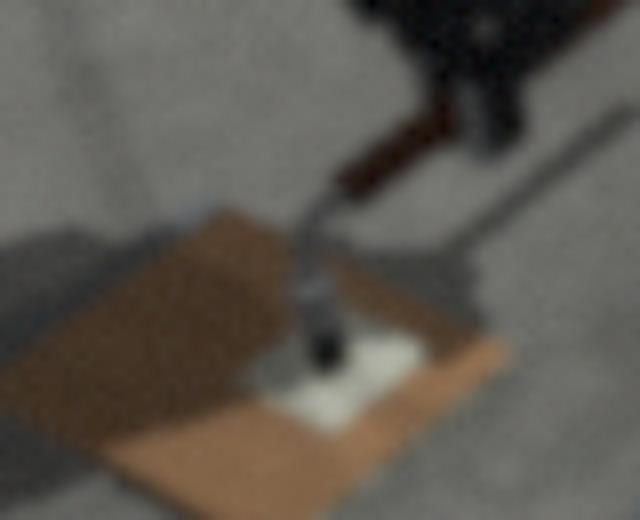

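The bristles rest at (328,365), at the label's centre, with about 1.3 N of added upward force, which is a light dab. Now I lift and carry the brush back.

```bash
python3 -m inch '[[0,0,-0.2,0,0,0,0],[0,0,-0.5,0,0,0,0],[0,0,-0.85,0,0,0,0],[0,0,-0.85,0,0,0,0],[0,0,-0.85,0,0,0,0]]'
python3 go.py .48,-.01,.24,129.1 .48,.14,.24,129.1 .4599,.2896,.2,129.1
```

```text
clock: 11.88
position: [0.4478, -0.1844, 0.2368]
tool_rot: [-3.142, 0.001, 2.253]
force: [-0.2, 0.5, -0.8]
grip_width: 0.0108
finger_force: 49.2
11.88 [ 0.4478 -0.1844  0.2368] [-1.8000e+02  6.0000e-02  1.2907e+02] w 0.0108 F [-0.2  0.5 -0.8] fingers 49.2
.48,-.01,.24,129.1 [0.576, 0.674, -0.016, -0.0, 0.001, -0.0]
.48,.14,.24,129.1 [0.582, 0.473, 0.0, 0.0, 0.0, 0.0]
.4599,.2896,.2,129.1 [0.644, 0.394, 0.2, 0.0, 0.0, 0.0]
```

```bash
python3 -m inch '[[0.58,0.67,-0.02,0,0,0,0],[0.58,0.67,-0.02,0,0,0,0],[0.58,0.67,-0.02,0,0,0,0],[0.58,0.67,-0.02,0,0,0,0],[0.58,0.67,-0.02,0,0,0,0]]' >/dev/null
python3 -m inch '[[0.58,0.47,0,0,0,0,0],[0.58,0.47,0,0,0,0,0],[0.58,0.47,0,0,0,0,0],[0.58,0.47,0,0,0,0,0],[0.58,0.47,0,0,0,0,0]]'
python3 go.py .4599,.2896,.2,129.1
```

```text
clock: 13.12
position: [0.4787, 0.138, 0.2401]
tool_rot: [-3.14, 0.0, 2.251]
force: [0.5, -1.2, -0.3]
grip_width: 0.0109
finger_force: 49.2
13.12 [0.4787 0.138  0.2401] [-179.93    0.    128.98] w 0.0109 F [ 0.5 -1.2 -0.3] fingers 49.2
.4599,.2896,.2,129.1 [0.648, 0.404, 0.2, -0.001, 0.0, -0.001]
```

```bash
python3 -m inch '[[0.65,0.4,0.1,0,0,0,0],[0.65,0.4,0.2,0,0,0,0],[0.65,0.4,0.2,0,0,0,0],[0.65,0.4,0.2,0,0,0,0],[0.65,0.4,0.2,0,0,0,0],[0.65,0.4,0.5,0,0,0,0],[0.65,0.4,0.65,0,0,0,0],[0.65,0.4,0.65,0,0,0,0],[0.65,0.4,0.65,0,0,0,0]]'
python3 go.py .4599,.2896,.075,129.1
```

```text
clock: 14.25
position: [0.4596, 0.2907, 0.1122]
tool_rot: [3.14, 0.0, 2.252]
force: [-0.4, 0.5, -0.0]
grip_width: 0.0108
finger_force: 49.2
14.25 [0.4596 0.2907 0.1122] [1.7991e+02 2.0000e-02 1.2901e+02] w 0.0108 F [-0.4  0.5 -0. ] fingers 49.2
.4599,.2896,.075,129.1 [-0.005, -0.003, 0.186, 0.001, 0.0, -0.001]
```

```bash
python3 -m inch '[[-0.005,-0.003,0.06,0,0,0,0],[-0.005,-0.003,0.12,0,0,0,0],[-0.005,-0.003,0.16,0,0,0,0],[-0.005,-0.003,0.19,0,0,0,0],[-0.005,-0.003,0.19,0,0,0,0],[-0.005,-0.003,0.19,0,0,0,0]]'
python3 go.py .4599,.2896,.0728,129.1
```

```text
clock: 15.0
position: [0.4588, 0.29, 0.0726]
tool_rot: [3.142, -0.0, 2.253]
force: [-0.8, 0.8, -0.1]
grip_width: 0.0107
finger_force: 49.2
15.0 [0.4588 0.29   0.0726] [180.   -0.  129.1] w 0.0107 F [-0.8  0.8 -0.1] fingers 49.2
.4599,.2896,.0728,129.1 [-0.005, 0.003, -0.001, 0.0, -0.0, 0.0]
```

```bash
python3 -m inch '[[0,0,0,0,0,0,0.2],[0,0,0,0,0,0,0.3],[0,0,0,0,0,0,0.5],[0,0,0,0,0,0,0.8],[0,0,0,0,0,0,1],[0,0,0,0,0,0,1],[0,0,0,0,0,0,1]]'
python3 -m inch '[[0,0,-0.1,0,0,0,1],[0,0,-0.3,0,0,0,1],[0,0,-0.6,0,0,0,1],[0,0,-0.88,0,0,0,1],[0,0,-0.88,0,0,0,1],[0,0,-0.88,0,0,0,1]]'
python3 - <<'E'
from h import *
f=grab("wrist","w2")
W=cloud(f);hsv=cv2.cvtColor(f["img"],cv2.COLOR_RGB2HSV).astype(int);H,S,V=hsv[...,0],hsv[...,1],hsv[...,2]
x,y,z=W[...,0],W[...,1],W[...,2]
k=(np.hypot(x-.461,y-.287)<.2)&(z>.06)&(z<.12)&((H<10)|(H>170))&(S>100)
P=W[k];c=P.mean(0);vt=np.linalg.svd(P-c,full_matrices=False)[2];d=vt[0]*np.sign(vt[0][0]);t=(P-c)@d
print(len(P),c.round(4),d.round(3),(c+d*t.min()).round(4),(c+d*t.max()).round(4))
E
python3 go.py .48,.14,.25,129 .47,.0,.25,100 .438,-.095,.2,100
```

```text
clock: 15.88
position: [0.4588, 0.2899, 0.0727]
tool_rot: [-3.142, -0.0, 2.253]
force: [0.4, 0.1, 0.4]
grip_width: 0.0852
finger_force: 0.0
clock: 16.62
position: [0.4587, 0.2897, 0.2493]
tool_rot: [3.141, 0.0, 2.253]
force: [-0.3, 0.1, 0.1]
grip_width: 0.0851
finger_force: 0.0
1430 [0.4379 0.3162 0.0817] [ 0.632 -0.775 -0.001] [0.3872 0.3782 0.0818] [0.4962 0.2447 0.0816]
16.68 [0.4585 0.2895 0.2486] [-1.7996e+02  1.0000e-02  1.2909e+02] w 0.0854 F [-0.7 -0.5 -0. ] fingers 0.0
.48,.14,.25,129 [-0.648, -0.388, -0.007, -0.0, 0.0, 0.001]
.47,.0,.25,100 [-0.513, -0.479, -0.0, 0.0, -0.0, 0.322]
.438,-.095,.2,100 [-0.44, -0.24, 0.25, 0.0, 0.0, 0.0]
```

The brush is back in both notches, level and within 1.5 mm of where it lay. Now the lid.

```bash
python3 -m inch '[[-0.65,-0.39,0,0,0,0,1],[-0.65,-0.39,0,0,0,0,1],[-0.65,-0.39,0,0,0,0,1],[-0.65,-0.39,0,0,0,0,1],[-0.65,-0.39,0,0,0,0,1]]' >/dev/null
python3 -m inch '[[-0.51,-0.48,0,0,0,0.32,1],[-0.51,-0.48,0,0,0,0.32,1],[-0.51,-0.48,0,0,0,0.32,1],[-0.51,-0.48,0,0,0,0.32,1],[-0.51,-0.48,0,0,0,0.32,1]]' >/dev/null
python3 -m inch '[[-0.44,-0.24,0,0,0,0,1],[-0.44,-0.24,0.2,0,0,0,1],[-0.44,-0.24,0.2,0,0,0,1],[-0.44,-0.24,0.2,0,0,0,1],[-0.44,-0.24,0.2,0,0,0,1]]' >/dev/null
python3 - <<'E'
from h import *
f=grab("wrist","w3");W=cloud(f);x,y,z=W[...,0],W[...,1],W[...,2]
m=np.hypot(x-.438,y+.095)<.05
K=W[m&(z>.03)&(z<.045)];P=W[m&(z>.006)&(z<.045)]
for Q in(K,P):
    if len(Q):print(len(Q),((Q.min(0)+Q.max(0))/2).round(4),np.ptp(Q,axis=0).round(4),Q[:,2].max().round(4), [np.round(a,1) for a in cv2.minEnclosingCircle(Q[:,:2].astype(np.float32)*1000)])
m=np.hypot(x-.629,y-.108)<.045;Q=W[m&(z>.044)&(z<.056)]
if len(Q):print("pot",len(Q),((Q.min(0)+Q.max(0))/2).round(4),np.ptp(Q,axis=0).round(4))
E
python3 go.py .438,-.095,.032,100
```

```text
310 [ 0.4375 -0.0948  0.0348] [0.0174 0.0177 0.0095] 0.0396 [array([437.6, -94.8]), np.float64(9.1)]
2906 [ 0.4378 -0.0949  0.0234] [0.0619 0.0615 0.0324] 0.0396 [array([437.8, -95.1]), np.float64(31.0)]
pot 34 [0.6128 0.0793 0.0461] [0.0069 0.0035 0.0041]
18.6 [ 0.4393 -0.0939  0.2092] [179.94   0.   100.43] w 0.0854 F [ 0.2  0.1 -0.4] fingers 0.0
.438,-.095,.032,100 [-0.004, -0.008, 0.886, 0.001, 0.0, 0.005]
```

```bash
python3 -m inch '[[-0.004,-0.008,0.3,0,0,0,0.7],[-0.004,-0.008,0.6,0,0,0,0.7],[-0.004,-0.008,0.75,0,0,0,0.7],[-0.004,-0.008,0.84,0,0,0,0.7],[-0.004,-0.008,0.88,0,0,0,0.7],[-0.004,-0.008,0.88,0,0,0,0.7],[-0.004,-0.008,0.88,0,0,0,0.7]]'
python3 go.py .4377,-.0949,.032,100
```

```text
clock: 19.48
position: [0.4377, -0.0961, 0.0335]
tool_rot: [3.14, 0.0, 1.751]
force: [-1.2, -0.3, 0.4]
grip_width: 0.0598
finger_force: 0.0
19.48 [ 0.4377 -0.0961  0.0335] [1.7993e+02 2.0000e-02 1.0030e+02] w 0.0598 F [-1.2 -0.3  0.4] fingers 0.0
.4377,-.0949,.032,100 [0.006, 0.001, 0.007, 0.001, 0.0, 0.003]
```

```bash
python3 -m inch '[[0.006,0.001,0.004,0,0,0,0.7],[0.006,0.001,0.004,0,0,0,0.4],[0.006,0.001,0.004,0,0,0,0.1],[0.006,0.001,0.004,0,0,0,0],[0.006,0.001,0.004,0,0,0,0],[0.006,0.001,0.004,0,0,0,0],[0.006,0.001,0.004,0,0,0,0]]' 50
python3 go.py
python3 -m inch '[[0,0,-0.05,0,0,0,0],[0,0,-0.2,0,0,0,0],[0,0,-0.5,0,0,0,0],[0,0,-0.8,0,0,0,0],[0,0,-0.95,0,0,0,0],[0,0,-0.95,0,0,0,0]]'
python3 go.py .5,.0,.225,100 .56,.08,.225,100 .629,.108,.16,100
```

```text
clock: 20.35
position: [0.4372, -0.0949, 0.0321]
tool_rot: [3.141, 0.0, 1.75]
force: [-2.0, -0.3, 7.8]
grip_width: 0.0152
finger_force: 48.6
20.35 [ 0.4372 -0.0949  0.0321] [1.7999e+02 1.0000e-02 1.0029e+02] w 0.0152 F [-2.  -0.3  7.8] fingers 48.6
clock: 21.1
position: [0.4378, -0.0952, 0.2242]
tool_rot: [3.138, 0.002, 1.75]
force: [-0.5, 0.6, -1.5]
grip_width: 0.0151
finger_force: 49.0
21.1 [ 0.4378 -0.0952  0.2242] [1.7982e+02 1.2000e-01 1.0026e+02] w 0.0151 F [-0.5  0.6 -1.5] fingers 49.0
.5,.0,.225,100 [0.413, 0.391, -0.004, 0.002, 0.001, 0.003]
.56,.08,.225,100 [0.342, 0.365, 0.0, 0.0, 0.0, 0.0]
.629,.108,.16,100 [0.078, 0.364, 0.325, 0.0, 0.0, 0.0]
```

```bash
python3 -m inch '[[0.41,0.39,0,0,0,0,0],[0.41,0.39,0,0,0,0,0],[0.75,0.76,0,0,0,0,0],[0.75,0.76,0,0,0,0,0],[0.75,0.76,0,0,0,0,0],[0.75,0.76,0,0,0,0,0],[0.75,0.76,0,0,0,0,0]]'
python3 - <<'E'
from h import *
s=bot.observe();p=s["position"];q=R.from_euler("xyz",s["tool_rot"])
f=grab("wrist","w4");g=grab("scene","s5")
for f in(f,g):
    W=cloud(f);x,y,z=W[...,0],W[...,1],W[...,2]
    Q=W[(np.hypot(x-.629,y-.108)<.045)&(z>.044)&(z<.056)]
    if len(Q):print("pot",len(Q),((Q.min(0)+Q.max(0))/2).round(4),np.ptp(Q,axis=0).round(4),cv2.minEnclosingCircle(Q[:,:2].astype(np.float32)*1000))
    T=q.inv().apply((W-p).reshape(-1,3)).reshape(W.shape)*1000
    Q=T[(np.hypot(T[...,0],T[...,1])<40)&(T[...,2]>18)&(T[...,2]<45)]
    if len(Q):print("lid in tool",len(Q),Q.min(0).round(1),Q.max(0).round(1),((Q.min(0)+Q.max(0))/2).round(1))
cv2.imwrite("pics/s5.png",cv2.resize(g["img"][120:240,230:390][...,::-1],(640,480)))
E
python3 go.py .629,.108,.14,100
```

```text
clock: 21.98
position: [0.5594, 0.0787, 0.2216]
tool_rot: [-3.141, 0.001, 1.749]
force: [-0.4, -0.4, -0.9]
grip_width: 0.0154
finger_force: 49.2
pot 1651 [0.629  0.1087 0.0486] [0.0669 0.0667 0.0091] ((629.0813598632812, 108.67884826660156), 33.76628494262695)
lid in tool 6213 [-31.2 -30.3  18.1] [30.8 31.2 25.4] [-0.2  0.5 21.8]
pot 173 [0.6316 0.1052 0.048 ] [0.0627 0.0648 0.0079] ((630.8342895507812, 105.03392028808594), 33.24486541748047)
lid in tool 229 [-32.6 -28.8  18.4] [28.2 31.7 26.7] [-2.2  1.4 22.6]
22.07 [0.5597 0.0789 0.2219] [-1.7999e+02  2.0000e-02  1.0023e+02] w 0.0152 F [ 0.1  0.2 -1.1] fingers 49.2
.629,.108,.14,100 [0.082, 0.367, 0.41, -0.0, 0.0, 0.003]
```

View pics/s5.png

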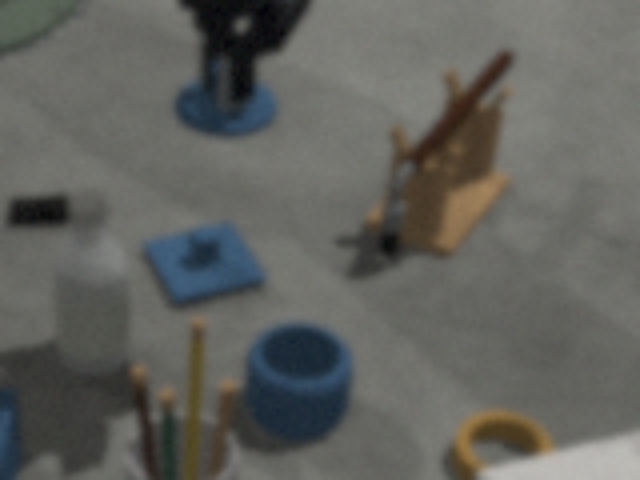

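The lid hangs level and centred in the gripper, with its flange at (226,107). The pot is at (299,380), undisturbed, and the brush lies across both notches. Next, over the pot.

```bash
python3 -m inch '[[0.08,0.37,0,0,0,0,0],[0.08,0.37,0.2,0,0,0,0],[0.08,0.37,0.4,0,0,0,0],[0.08,0.37,0.58,0,0,0,0],[0.08,0.37,0.58,0,0,0,0],[0.08,0.37,0.58,0,0,0,0]]'
python3 go.py .629,.1085,.078,100
```

```text
clock: 22.82
position: [0.6305, 0.1088, 0.1074]
tool_rot: [3.14, -0.0, 1.75]
force: [0.7, 1.5, 0.2]
grip_width: 0.0149
finger_force: 49.3
22.82 [0.6305 0.1088 0.1074] [ 1.7991e+02 -1.0000e-02  1.0027e+02] w 0.0149 F [0.7 1.5 0.2] fingers 49.3
.629,.1085,.078,100 [-0.0, -0.008, 0.147, 0.001, -0.0, 0.003]
```

```bash
python3 -m inch '[[0,-0.008,0.04,0,0,0,0],[0,-0.008,0.08,0,0,0,0],[0,-0.008,0.11,0,0,0,0],[0,-0.008,0.13,0,0,0,0],[0,-0.008,0.15,0,0,0,0],[0,-0.008,0.15,0,0,0,0],[0,-0.008,0.15,0,0,0,0]]'
python3 go.py .629,.1085,.0765,100
```

```text
clock: 23.7
position: [0.6284, 0.1087, 0.0761]
tool_rot: [3.141, -0.0, 1.75]
force: [-1.4, -0.4, 4.5]
grip_width: 0.0149
finger_force: 49.9
23.7 [0.6284 0.1087 0.0761] [179.98  -0.   100.29] w 0.0149 F [-1.4 -0.4  4.5] fingers 49.9
.629,.1085,.0765,100 [-0.001, 0.003, -0.002, 0.0, -0.0, 0.003]
```

The lid has seated: TCP height 76 mm as predicted, with a light contact of about 5 N. I release and retreat.

```bash
python3 -m inch '[[0,0,0,0,0,0,0.25],[0,0,0,0,0,0,0.4],[0,0,0,0,0,0,0.5],[0,0,0,0,0,0,0.5],[0,0,-0.1,0,0,0,0.5],[0,0,-0.3,0,0,0,0.5],[0,0,-0.6,0,0,0,0.5],[0,0,-0.9,0,0,0,0.5],[0,0,-0.9,0,0,0,0.5]]'
python3 -m inch '[[-0.7,-0.3,0,0,0,0,0.5],[-0.7,-0.3,0,0,0,0,0.5],[-0.7,-0.3,0,0,0,0,0.5],[-0.7,-0.3,0,0,0,0,0.5],[-0.7,-0.3,0,0,0,0,0.5],[-0.7,-0.3,0,0,0,0,0.5]]'
python3 - <<'E'
from h import *
g=grab("scene","s6");t=grab("top","t6")
cv2.imwrite("pics/s6.png",cv2.resize(g["img"][100:310,110:390][...,::-1],(800,600)))
for f in(g,t):
    W=cloud(f);x,y,z=W[...,0],W[...,1],W[...,2];m=np.hypot(x-.629,y-.108)<.05
    Q=W[m&(z>.052)&(z<.062)];K=W[m&(z>.072)&(z<.09)]
    for q in(Q,K):
        if len(q):print(len(q),((q.min(0)+q.max(0))/2).round(4),np.ptp(q,axis=0).round(4),np.median(q[:,2]).round(4))
E
```

```text
clock: 24.82
position: [0.6298, 0.1094, 0.2622]
tool_rot: [3.133, -0.0, 1.75]
force: [0.4, -0.4, -1.0]
grip_width: 0.0429
finger_force: 0.0
clock: 25.58
position: [0.5944, -0.0386, 0.2561]
tool_rot: [3.141, -0.0, 1.752]
force: [-0.1, -0.0, 0.4]
grip_width: 0.0425
finger_force: 0.0
273 [0.6296 0.1065 0.057 ] [0.0607 0.0611 0.0097] 0.0546
45 [0.6299 0.1054 0.0773] [0.0172 0.016  0.0101] 0.0798
425 [0.6279 0.1095 0.0558] [0.0606 0.0611 0.0075] 0.0545
56 [0.6281 0.1097 0.0785] [0.0173 0.0162 0.0122] 0.0802
```

View pics/s6.png

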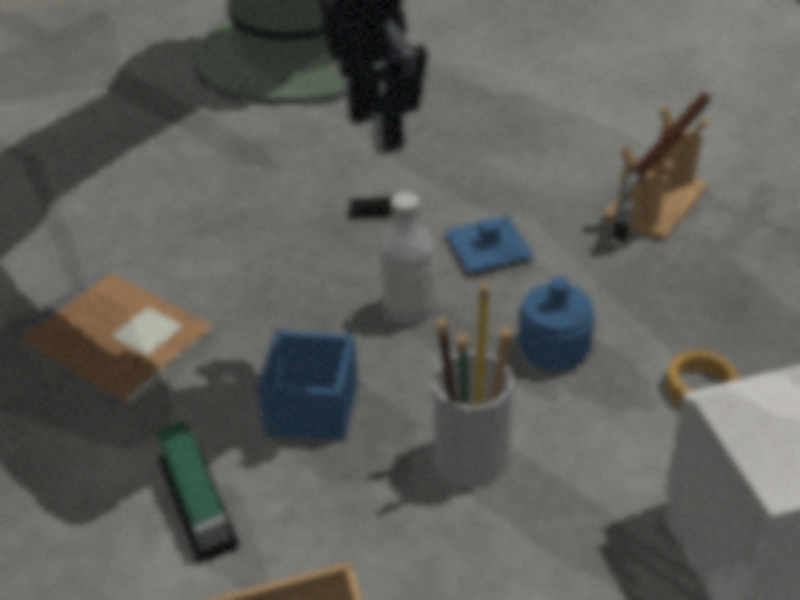

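The lid sits on the round pot at (557,325), flange top at 55 mm, level and centred. The brush lies across both notches at (670,140), and everything else is where it was.

```bash
python3 -c "
from workcell import bot
print(bot.job_done())"
```

```text
the job is handed in; nothing more can be done
None
```

I dipped the brush in the round pot, dabbed it on the label, laid it back across both notches and put the round lid on its pot; the job was handed in at about 26 s, and the last picture showed nothing else moved.

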